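# Turn the egg-drying stand to the dryer

## Robot

A 6-joint arm with a two-finger parallel gripper is mounted at the origin on the work surface. World frame = base frame: x ahead of the robot, y to its left, z up, the work surface at z = 0. Lengths are in m, angles in degrees, forces in N, time in s.
With the tool pointing down it reaches from about 0.35 to 0.875 m from the base axis. Payload 4.2 kg.
Tool frame: the origin (TCP) lies midway between the tips of the shut fingers; the grasp point (between the pads) lies 19 mm behind it; z points along the fingers, y is the line along which they close (so a half turn about z gives the same grasp; the last joint's range is limited). The gripper opens to 87 mm and grips with 3 to 60 N. Pads are 19 mm wide; open, the fingers measure 117 mm over their backs; the gripper's body (75 mm by 190 mm) begins 51 mm behind the grasp point.
Start: joints at [79.618, 22.042, 0.453, 0, -68.411, -14.817], TCP at [0.266, 0.566, 0.186] pointing down, gripper open.
Joint ranges: [-179.83, 179.83], [-69.29, 118.12], [-61.27, 80.66], [-181.25, 117.63], [-171.15, -9.14], [-177.46, 177.46]. Speed limits (degrees/s): [159.86, 159.86, 180, 180, 180, 180].

## Interface

Orientations are given as a 3x3 rotation matrix whose columns are the frame's x, y, z axes.
In Python, from station import sense, capture, camera_params, finish_job gives the robot as it stands.
- The arm moves only by the tool drive_tool, never from a script. Its argument "rows" is a list of rows, each an object of numbers: "tx", "ty", "tz": the shift along the tool's x, y, z in cm; "ax", "ay", "az": the turn, a rotation vector about the tool's x, y, z in rad; "claw": the finger opening in cm, from 0 to 8.7. In form: [{"tx": .., "ty": .., "tz": .., "ax": .., "ay": .., "az": .., "claw": ..}, ...]. A call has 1 to 10 rows; each row shifts and turns the commanded pose from where the row before left it, along the tool's axes as they then stand; what a row does not reach is not made up. A row lasts 1/12 s, in which the tool goes at most 41.7 mm and 7.16 degrees, less where a joint would pass 70% of its speed; a pose out of reach is approached as far as the arm can. A call with a gripper value outside its range is refused whole. The fingers move at their own pace and stop on an object; the grip force is fixed at half the most. Time passes only in rows, so rows that do not move let the fingers close. It gives the time, the measured TCP pose, the force, the opening and the grip force at its end, in the units of the state.
- sense(): the state, without advancing time (a new reading comes with each control period).
- capture(name): name is "scene" or "top" or "wrist"; returns (picture, depth): 384x512x3 uint8, red, green, blue; 384x512 float32, m along the optical axis (not along the pixel's ray), 0 where there is no reading.
- camera_params(name): a dict with "intrinsics" (3x3 intrinsics, pixels), "R" (3x3) and "t" (3): a world point X has camera coordinates R X + t; the wrist camera has in their place "tool_from_camera" (4x4, takes a point from camera to tool coordinates, whose origin is the TCP and whose axes are the flange's). Camera axes: x right, y down, z forward; pixel columns grow to the right and rows downward; lengths in m; the calibration is good to about 2 mm. A picture is of the moment at which its call begins: read the wrist's pose just before it. camera_params takes no time and is no camera call.
- finish_job(): hands the job in; it is judged then, once.
The state is a dict: "time_s": time; "joints": joint angles; "joint_velocities": joint speeds; "effort": joint torques, N m; "tcp_pos": TCP position; "ee_rot": TCP orientation; "wrist_force": force on the tool from outside, world axes, zero at the start; "moment": the same for the moment, N m; "gripper_width": opening from 0.0 (shut) to 1.0 (fully open); "gripper_force": force on a finger pad.
Only numpy, scipy, OpenCV 4.12 (cv2) and the standard library are available. Lean on these libraries where they do the work, as an engineer would, in place of code of your own. Each camera call takes 0.05 s, during which the arm holds its last target. There are 200 camera calls.

## Task

The paint on the four eggs is still wet. With a finger, gently push the bare metal arms of the drying stand round until the arm with the blue knob (behind it the blue egg) points straight at the middle of the white dryer, then press the green start button on top of the dryer right down and let it come up again. Do not touch the eggs, do not pinch the stand or lift it off its pin, do not press the button before the blue egg is in place, and leave everything else on the table where it is.

Things in the scene. Friction and masses are not known exactly. Their poses are not given: they have to be found in the camera images.
- carousel (a joint): Turning stand: wooden disc with four bare aluminium arms like spokes, 90 degrees apart, turning without stops about an upright axis. Rad, growing anticlockwise from above; 0 or whole turns = blue arm straight at the dryer. Anticlockwise from blue come white, brown-red, yellow. Takes about 0.08 N m to turn, stops where left; any arm may be pushed.
- hub (a point): On the stand's axis at the arms' mid-height, 34 mm above the table. Each arm is a level round bar 12 mm thick, from the disc's rim (radius 68, top at 38 mm) to a 24 mm ball knob centred 150 mm from the axis. Under the arms is free space to the table but for a round base (radius 55 mm) and a strip 60 mm wide, 8 mm high, from it to the dryer.
- blue_knob (a point): Centre of the ball knob at the end of the blue arm, 150 mm from the axis, 34 mm above the table. The knobs have the colours of the eggs behind them.
- dryer_mark (a point): Where the blue knob's centre must come: 150 mm from the stand's axis, 34 mm above the table, on the line from hub to the dryer's middle. The dryer is a white box 130 mm wide, 100 mm deep, 120 mm high, its round black grille 185 mm and its back 285 mm from the axis. Stand and dryer are fixed to the table together.
- stand: The turning stand as a whole (pin, disc, arms, knobs, eggs), about 0.8 kg; origin on the turning axis 20 mm above the table. It only rests on its pin and would lift off if pulled up.
- wet_eggs: The four wet eggs (blue, white, brown-red, yellow), upright in clear cups on the disc, each in line with its arm: centred 42 mm from the axis, 40 mm thick, tops 93 mm above the table. Origin on the turning axis 20 mm above the table; they turn with the stand.
- start_top (a point): Centre of the top face of the green start button (32 mm diameter) on top of the dryer, 235 mm from the stand's axis; it is pressed straight down.
- start (a joint): Travel of the start button in m: 0 = up, 0.006 = fully down. A spring pushes it back; fully down takes 4 N.
- egg_cup: White egg cup with a plain buff egg, loose, 42 mm diameter, 69 mm high, beside the stand; origin at the centre of its foot.
- paint_jar: Small red paint jar, loose, 42 mm diameter, 55 mm high, beside the stand; origin at the centre of its foot.
- green_jar: Green paint jar with white cap, loose, 48 mm diameter, 65 mm high; origin at the centre of its foot.
- brush: Loose brush lying flat; origin on its underside.
- phone: Black phone, loose, 150 x 75 x 9 mm, lying flat; origin at the centre of its underside.
- scissors: Scissors with black handles, loose, 175 mm long, lying flat; origin at the pivot, on the table.

How it is judged:
By the outcome, as a careful person would: the job done as asked, in the order asked, and still so for the second after the job is handed in, with the robot touching nothing.
It also fails if it takes over 54 s, if anything falls off the work surface, if the arm or the gripper's body presses on something with over 40 N, if the wrist force passes 120 N, or if a joint passes its speed limit or range.

## Working session

There is one attempt and no reset: what is moved stays moved. The work goes in short steps, Python scripts to look and compute and a tool call to move; the robot and the scene stay as the last step left them, time stands still between calls to the robot, and variables do not carry over. Pictures are saved under pics/ and viewed, at most 10 in all, crops included, and the job is handed in when it is done.

Besides the shell and the picture viewer there is one more tool, called after "Request:" by a JSON object that holds its "api" and its "payload". drive_tool: Moves the arm, as the interface text tells. Its arguments: {"type":"object","properties":{"rows":{"type":"array"}},"required":["rows"]}

```bash
mkdir -p pics
cat > h.py <<'E'
import numpy as np, cv2
from station import sense, capture, camera_params, finish_job
def snap(name,out):
    s=sense(); p,d=capture(name); np.savez('pics/'+out+'.npz',p=p,d=d,pos=s['tcp_pos'],R=s['ee_rot'])
    cv2.imwrite('pics/'+out+'.png',p[:,:,::-1]); return p,d
def world(name,u,v,z):
    "ray through pixel cut with the plane at height z"
    c=camera_params(name); R=np.array(c['R']);t=np.array(c['t'])
    r=R.T@np.linalg.solve(np.array(c['intrinsics']),[u,v,1.]); o=-R.T@t
    return o+r*(z-o[2])/r[2]
def pix(name,X):
    c=camera_params(name); q=np.array(c['intrinsics'])@(np.array(c['R'])@np.array(X)+np.array(c['t'])); return q[:2]/q[2]
E
python3 - <<'E'
from h import *
p,d=snap('top','top1'); q,_=snap('scene','sc1')
cv2.imwrite('pics/a.png',cv2.resize(p[:,:,::-1],(800,600),interpolation=cv2.INTER_CUBIC))
s=sense(); print(s['tcp_pos'],np.round(s['ee_rot'],3),s['time_s'],s['wrist_force'])
E
```

```text
[0.26581053 0.56497947 0.18516395] [[ 0.905 -0.426 -0.001]
 [-0.426 -0.905 -0.002]
 [ 0.     0.002 -1.   ]] 0.1 [ 0.1762543  -0.71528242  0.30014008]
```

View pics/a.png

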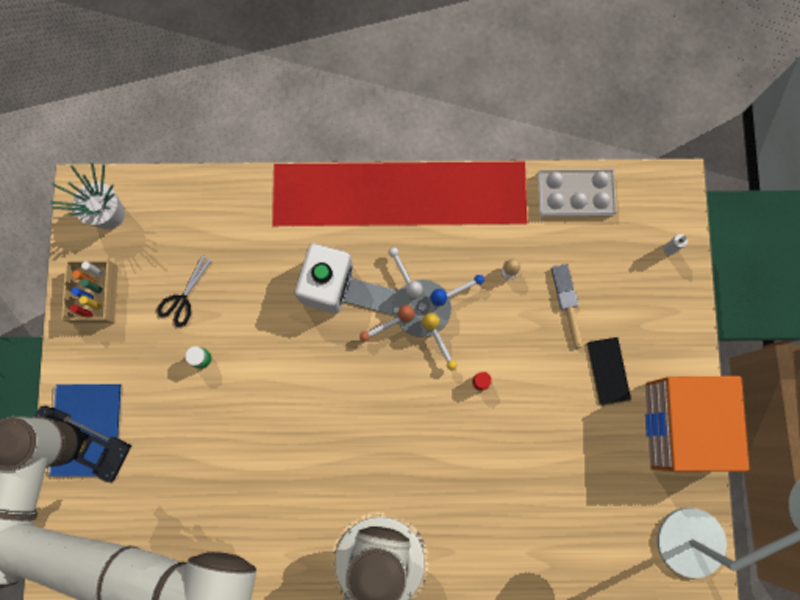

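View pics/sc1.png

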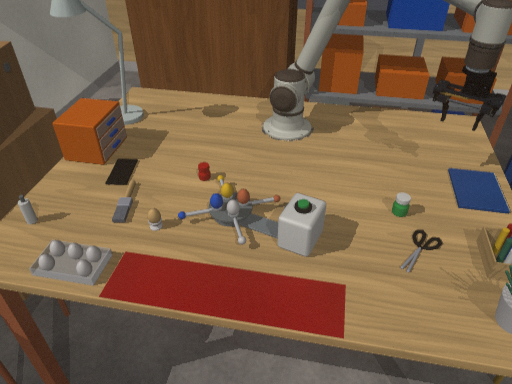

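The top view (800x600 scale) shows the blue knob at (480,280), white (394,252), red (364,337), yellow (452,366), the hub near (422,307) and the button at (321,271). The scene view agrees. I'll enlarge the stand to measure it.

Run:
```python
from h import *
p=np.load('pics/top1.npz')['p']
c=p[145:255,180:340]; cv2.imwrite('pics/b.png',cv2.resize(c[:,:,::-1],(800,550),interpolation=cv2.INTER_CUBIC))
```

```text
(no output)
```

View pics/b.png

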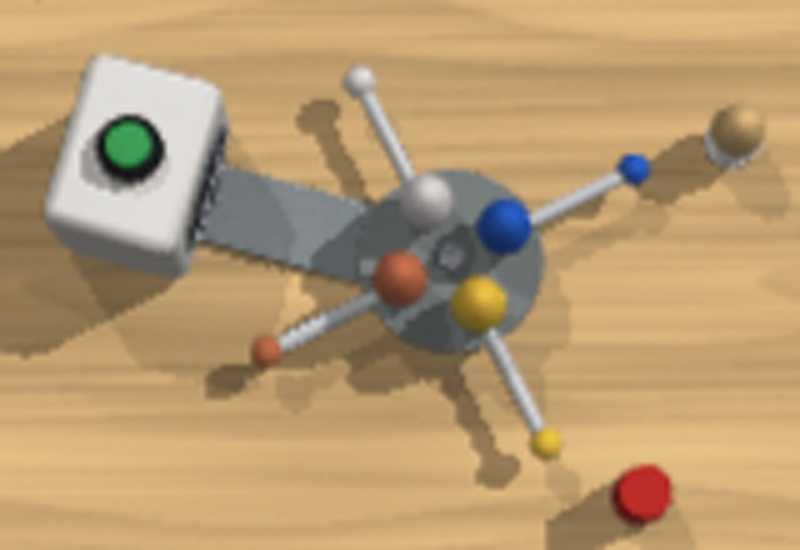

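In the crop the knobs are at blue (634,169), white (360,81), red (266,351) and yellow (546,443). The button is at (128,146), the egg in its cup at (740,128) and the jar top at (643,494).

```bash
cat >> h.py <<'E'
def cw(u,v,z): return world('top',u/5+180-.4,v/5+145-.4,z)
E
python3 - <<'E'
from h import *
K={'blue':(634,169),'white':(360,81),'red':(266,351),'yel':(546,443)}
W={k:cw(*v,.034) for k,v in K.items()}
hub=sum(W.values())/4
print('hub',hub,[ (k,np.round(w,3),round(np.linalg.norm(w-hub)*1e3),round(np.degrees(np.arctan2(*(w-hub)[1::-1])),1)) for k,w in W.items()])
d=np.load('pics/top1.npz')['d']
u,v=128/5+179.6,146/5+144.6
c=camera_params('top');R=np.array(c['R']);t=np.array(c['t'])
X=np.array([u,v,1.]); X=np.linalg.solve(np.array(c['intrinsics']),X)*d[int(round(v)),int(round(u))]
b=R.T@(X-t); print('btn depth',b,np.linalg.norm((b-hub)[:2]),np.degrees(np.arctan2(*(b-hub)[1::-1])))
# dryer top corners from z=.12 (crop px): TL,TR,BR,BL
C=[cw(*q,.12) for q in [(95,55),(220,95),(188,275),(47,212)]]; print(np.round(C,3))
for n,q,z in [('egg',(740,128),.055),('jar',(643,494),.055)]:
    w=cw(*q,z); print(n,w,np.linalg.norm((w-hub)[:2]))
E
```

```text
hub [ 0.57578213 -0.10066083  0.034     ] [('blue', array([ 0.642, -0.236,  0.034]), 150, np.float64(-63.8)), ('white', array([ 0.711, -0.035,  0.034]), 150, np.float64(26.1)), ('red', array([0.509, 0.035, 0.034]), 151, np.float64(116.1)), ('yel', array([ 0.441, -0.167,  0.034]), 150, np.float64(-153.8))]
btn depth [0.63756826 0.12444651 0.1453892 ] 0.2334327386543886 74.65176846366698
[[0.709 0.151 0.12 ]
 [0.68  0.063 0.12 ]
 [0.551 0.085 0.12 ]
 [0.597 0.183 0.12 ]]
egg [ 0.66751583 -0.31157278  0.055     ] 0.22999765134302722
jar [ 0.40183331 -0.23398555  0.055     ] 0.2191658605385271
```

The fits hold: all knobs lie 150 mm from the hub, 90° apart, and the button is 233 mm out. Blue must turn +138.5°, so I'll push the yellow arm anticlockwise with the shut fingers from its clockwise side, at 125 mm radius. First I move over that gap.

Request:
{"api": "drive_tool", "payload": {"rows": [{"tx": 2.31, "ty": 2.71, "claw": 0}, {"tx": 2.31, "ty": 2.71, "claw": 0}, {"tx": 2.31, "ty": 2.71, "claw": 0}, {"tx": 2.31, "ty": 2.71, "claw": 0}, {"tx": 2.31, "ty": 2.71, "claw": 0}, {"tx": 2.31, "ty": 2.71, "claw": 0}, {"tx": 2.31, "ty": 2.71, "claw": 0}, {"tx": 2.31, "ty": 2.71, "claw": 0}, {"tx": 2.31, "ty": 2.71, "claw": 0}, {"tx": 2.31, "ty": 2.71, "claw": 0}]}}

```text
invalid input at $.rows[0]: expected keys tx, ty, tz, ax, ay, az, claw
```

Request:
{"api": "drive_tool", "payload": {"rows": [{"tx": 2.31, "ty": 2.71, "claw": 0}, {"tx": 2.31, "ty": 2.71, "claw": 0}, {"tx": 2.31, "ty": 2.71, "claw": 0}, {"tx": 2.31, "ty": 2.71, "claw": 0}, {"tx": 2.31, "ty": 2.71, "claw": 0}, {"tx": 2.31, "ty": 2.71, "claw": 0}, {"tx": 2.31, "ty": 2.71, "claw": 0}, {"tx": 2.31, "ty": 2.71, "claw": 0}, {"tx": 2.31, "ty": 2.71, "claw": 0}, {"tx": 2.31, "ty": 2.71, "claw": 0}]}}

```text
invalid input at $.rows[0]: expected keys tx, ty, tz, ax, ay, az, claw
```

Request:
{"api": "drive_tool", "payload": {"rows": [{"az": 0.12, "claw": 0}, {"az": 0.12, "claw": 0}, {"az": 0.12, "claw": 0}, {"az": 0.12, "claw": 0}, {"az": 0.12, "claw": 0}, {"az": 0.12, "claw": 0}, {"az": 0.12, "claw": 0}, {"az": 0.12, "claw": 0}, {"az": 0.12, "claw": 0}, {"az": 0.12, "claw": 0}]}}

```text
invalid input at $.rows[0]: expected keys tx, ty, tz, ax, ay, az, claw
```

Request:
{"api": "drive_tool", "payload": {"rows": [{"az": 0.12, "claw": 0}, {"az": 0.12, "claw": 0}, {"az": 0.12, "claw": 0}, {"az": 0.12, "claw": 0}, {"az": 0.12, "claw": 0}, {"az": 0.12, "claw": 0}, {"az": 0.12, "claw": 0}, {"az": 0.12, "claw": 0}, {"az": 0.12, "claw": 0}, {"az": 0.12, "claw": 0}]}}

```text
invalid input at $.rows[0]: expected keys tx, ty, tz, ax, ay, az, claw
```

Request:
{"api": "drive_tool", "payload": {"rows": [{"az": 0.12, "claw": 0}, {"claw": 0}, {"claw": 0}]}}

```text
invalid input at $.rows[0]: expected keys tx, ty, tz, ax, ay, az, claw
```

```bash
cat >> h.py <<'E'
HUB=np.array([.5758,-.1007])
def st():
    s=sense(); p=np.array(s['tcp_pos']); R=np.array(s['ee_rot']); r=p[:2]-HUB
    print('t',s['time_s'],'tcp',np.round(p,4),'r',round(np.hypot(*r),4),'th',round(np.degrees(np.arctan2(r[1],r[0])),1),'xang',round(np.degrees(np.arctan2(R[1,0],R[0,0])),1),'zax',np.round(R[:,2],3),'F',np.round(s['wrist_force'],1),'w',s['gripper_width'],'q',np.round(s['joints'],0))
E
python3 - <<'E'
from h import *
st(); snap('wrist','w1'); print(np.round(camera_params('wrist')['tool_from_camera'],3))
E
```

```text
t 0.1 tcp [0.2658 0.565  0.1852] r 0.7343 th 115.0 xang -25.2 zax [-0.001 -0.002 -1.   ] F [ 0.2 -0.7  0.3] w 0.9980949823505346 q [ 80.  22.   0.  -0. -68. -15.]
[[ 0.    -0.969 -0.248  0.067]
 [ 1.    -0.     0.    -0.001]
 [-0.    -0.248  0.969 -0.199]
 [ 0.     0.     0.     1.   ]]
```

View pics/w1.png

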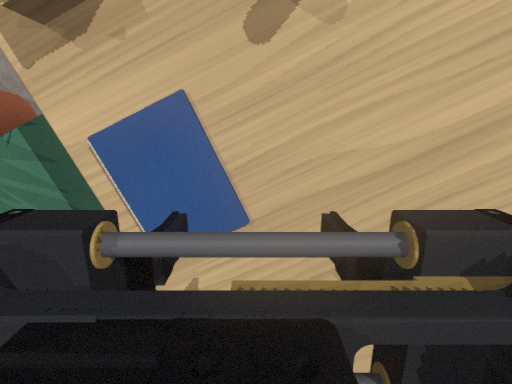

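Every key is required and nothing moved. The wrist image only shows the open fingers above the blue notebook. I'm resending the rows in full.

Request:
{"api": "drive_tool", "payload": {"rows": [{"tx": 2.31, "ty": 2.71, "tz": 0, "ax": 0, "ay": 0, "az": 0, "claw": 0}, {"tx": 2.31, "ty": 2.71, "tz": 0, "ax": 0, "ay": 0, "az": 0, "claw": 0}, {"tx": 2.31, "ty": 2.71, "tz": 0, "ax": 0, "ay": 0, "az": 0, "claw": 0}, {"tx": 2.31, "ty": 2.71, "tz": 0, "ax": 0, "ay": 0, "az": 0, "claw": 0}, {"tx": 2.31, "ty": 2.71, "tz": 0, "ax": 0, "ay": 0, "az": 0, "claw": 0}, {"tx": 2.31, "ty": 2.71, "tz": 0, "ax": 0, "ay": 0, "az": 0, "claw": 0}, {"tx": 2.31, "ty": 2.71, "tz": 0, "ax": 0, "ay": 0, "az": 0, "claw": 0}, {"tx": 2.31, "ty": 2.71, "tz": 0, "ax": 0, "ay": 0, "az": 0, "claw": 0}, {"tx": 2.31, "ty": 2.71, "tz": 0, "ax": 0, "ay": 0, "az": 0, "claw": 0}, {"tx": 2.31, "ty": 2.71, "tz": 0, "ax": 0, "ay": 0, "az": 0, "claw": 0}]}}

```text
time_s: 0.98
tcp_pos: [0.3596, 0.2201, 0.1861]
ee_rot: [[0.905, -0.425, -0.0], [-0.425, -0.905, 0.0], [-0.0, -0.0, -1.0]]
wrist_force: [1.2, -0.2, -0.0]
gripper_width: 0.329
gripper_force: 0.0
```

Request:
{"api": "drive_tool", "payload": {"rows": [{"tx": 2.31, "ty": 2.71, "tz": 0, "ax": 0, "ay": 0, "az": 0, "claw": 0}, {"tx": 2.31, "ty": 2.71, "tz": 0, "ax": 0, "ay": 0, "az": 0, "claw": 0}, {"tx": 2.31, "ty": 2.71, "tz": 0, "ax": 0, "ay": 0, "az": 0, "claw": 0}, {"tx": 2.31, "ty": 2.71, "tz": 0, "ax": 0, "ay": 0, "az": 0, "claw": 0}, {"tx": 2.31, "ty": 2.71, "tz": 0, "ax": 0, "ay": 0, "az": 0, "claw": 0}, {"tx": 2.31, "ty": 2.71, "tz": 0, "ax": 0, "ay": 0, "az": 0, "claw": 0}, {"tx": 2.31, "ty": 2.71, "tz": 0, "ax": 0, "ay": 0, "az": 0, "claw": 0}, {"tx": 2.31, "ty": 2.71, "tz": 0, "ax": 0, "ay": 0, "az": 0, "claw": 0}, {"tx": 2.31, "ty": 2.71, "tz": 0, "ax": 0, "ay": 0, "az": 0, "claw": 0}, {"tx": 2.31, "ty": 2.71, "tz": 0, "ax": 0, "ay": 0, "az": 0, "claw": 0}]}}

```text
time_s: 1.82
tcp_pos: [0.4532, -0.1234, 0.1861]
ee_rot: [[0.905, -0.426, 0.0], [-0.426, -0.905, 0.0], [-0.0, -0.0, -1.0]]
wrist_force: [0.6, 1.1, 0.4]
gripper_width: 0.005
gripper_force: 0.0
```

Request:
{"api": "drive_tool", "payload": {"rows": [{"tx": 0, "ty": 0, "tz": 0, "ax": 0, "ay": 0, "az": 0.12, "claw": 0}, {"tx": 0, "ty": 0, "tz": 0, "ax": 0, "ay": 0, "az": 0.12, "claw": 0}, {"tx": 0, "ty": 0, "tz": 0, "ax": 0, "ay": 0, "az": 0.12, "claw": 0}, {"tx": 0, "ty": 0, "tz": 0, "ax": 0, "ay": 0, "az": 0.12, "claw": 0}, {"tx": 0, "ty": 0, "tz": 0, "ax": 0, "ay": 0, "az": 0.12, "claw": 0}, {"tx": 0, "ty": 0, "tz": 0, "ax": 0, "ay": 0, "az": 0.12, "claw": 0}, {"tx": 0, "ty": 0, "tz": 0, "ax": 0, "ay": 0, "az": 0.12, "claw": 0}, {"tx": 0, "ty": 0, "tz": 0, "ax": 0, "ay": 0, "az": 0.12, "claw": 0}, {"tx": 0, "ty": 0, "tz": 0, "ax": 0, "ay": 0, "az": 0.12, "claw": 0}, {"tx": 0, "ty": 0, "tz": 0, "ax": 0, "ay": 0, "az": 0.12, "claw": 0}]}}

```text
time_s: 2.65
tcp_pos: [0.4531, -0.1216, 0.1859]
ee_rot: [[-0.075, -0.997, -0.001], [-0.997, 0.075, 0.0], [-0.0, 0.001, -1.0]]
wrist_force: [-1.6, -0.3, -1.0]
gripper_width: 0.008
gripper_force: 0.0
```

Request:
{"api": "drive_tool", "payload": {"rows": [{"tx": 0, "ty": 0, "tz": 0, "ax": 0, "ay": 0, "az": 0.12, "claw": 0}, {"tx": 0, "ty": 0, "tz": 0, "ax": 0, "ay": 0, "az": 0.12, "claw": 0}, {"tx": 0, "ty": 0, "tz": 0, "ax": 0, "ay": 0, "az": 0.12, "claw": 0}, {"tx": 0, "ty": 0, "tz": 0, "ax": 0, "ay": 0, "az": 0.12, "claw": 0}, {"tx": 0, "ty": 0, "tz": 0, "ax": 0, "ay": 0, "az": 0.12, "claw": 0}, {"tx": 0, "ty": 0, "tz": 0, "ax": 0, "ay": 0, "az": 0.12, "claw": 0}, {"tx": 0, "ty": 0, "tz": 0, "ax": 0, "ay": 0, "az": 0.12, "claw": 0}, {"tx": 0, "ty": 0, "tz": 0, "ax": 0, "ay": 0, "az": 0.12, "claw": 0}, {"tx": 0, "ty": 0, "tz": 0, "ax": 0, "ay": 0, "az": 0.12, "claw": 0}, {"tx": 0, "ty": 0, "tz": 0, "ax": 0, "ay": 0, "az": 0.12, "claw": 0}]}}

```text
time_s: 3.48
tcp_pos: [0.453, -0.1216, 0.1859]
ee_rot: [[-0.957, -0.291, -0.001], [-0.291, 0.957, 0.0], [0.001, 0.0, -1.0]]
wrist_force: [0.6, 0.2, -0.1]
gripper_width: 0.003
gripper_force: 0.0
```

Request:
{"api": "drive_tool", "payload": {"rows": [{"tx": 0, "ty": 0, "tz": 0, "ax": 0, "ay": 0, "az": 0.12, "claw": 0}, {"tx": 0, "ty": 0, "tz": 0, "ax": 0, "ay": 0, "az": 0, "claw": 0}, {"tx": 0, "ty": 0, "tz": 0, "ax": 0, "ay": 0, "az": 0, "claw": 0}]}}

```text
time_s: 3.73
tcp_pos: [0.4532, -0.1216, 0.186]
ee_rot: [[-0.983, -0.184, -0.0], [-0.184, 0.983, 0.0], [0.0, 0.0, -1.0]]
wrist_force: [0.3, -0.9, -0.0]
gripper_width: 0.003
gripper_force: 0.0
```

Run:
```python
from h import *
st()
```

```text
t 3.7333 tcp [ 0.4532 -0.1216  0.186 ] r 0.1244 th -170.3 xang -169.4 zax [-0.  0. -1.] F [ 0.3 -0.9 -0. ] w 0.0028209917803524243 q [  5.   7. -20.  -0. -63. -84.]
```

Finger is over the gap at r = 124 mm. Now I descend, then start the sweep.

Request:
{"api": "drive_tool", "payload": {"rows": [{"tx": 0, "ty": 0, "tz": 2.0, "ax": 0, "ay": 0, "az": 0, "claw": 0}, {"tx": 0, "ty": 0, "tz": 2.5, "ax": 0, "ay": 0, "az": 0, "claw": 0}, {"tx": 0, "ty": 0, "tz": 2.5, "ax": 0, "ay": 0, "az": 0, "claw": 0}, {"tx": 0, "ty": 0, "tz": 2.5, "ax": 0, "ay": 0, "az": 0, "claw": 0}, {"tx": 0, "ty": 0, "tz": 2.5, "ax": 0, "ay": 0, "az": 0, "claw": 0}, {"tx": 0, "ty": 0, "tz": 2.0, "ax": 0, "ay": 0, "az": 0, "claw": 0}, {"tx": 0, "ty": 0, "tz": 1.5, "ax": 0, "ay": 0, "az": 0, "claw": 0}, {"tx": 0, "ty": 0, "tz": 0.8, "ax": 0, "ay": 0, "az": 0, "claw": 0}, {"tx": 0, "ty": 0, "tz": 0, "ax": 0, "ay": 0, "az": 0, "claw": 0}]}}

```text
time_s: 4.48
tcp_pos: [0.452, -0.1217, 0.0216]
ee_rot: [[-0.983, -0.182, -0.004], [-0.182, 0.983, -0.0], [0.004, 0.001, -1.0]]
wrist_force: [-0.1, 0.4, -0.7]
gripper_width: 0.005
gripper_force: 0.0
```

Request:
{"api": "drive_tool", "payload": {"rows": [{"tx": -0.01, "ty": -0.37, "tz": 0, "ax": 0, "ay": 0, "az": -0.03, "claw": 0}, {"tx": -0.01, "ty": -0.37, "tz": 0, "ax": 0, "ay": 0, "az": -0.03, "claw": 0}, {"tx": -0.01, "ty": -0.37, "tz": 0, "ax": 0, "ay": 0, "az": -0.03, "claw": 0}, {"tx": -0.01, "ty": -0.37, "tz": 0, "ax": 0, "ay": 0, "az": -0.03, "claw": 0}, {"tx": -0.01, "ty": -0.37, "tz": 0, "ax": 0, "ay": 0, "az": -0.03, "claw": 0}, {"tx": -0.01, "ty": -0.37, "tz": 0, "ax": 0, "ay": 0, "az": -0.03, "claw": 0}, {"tx": -0.01, "ty": -0.37, "tz": 0, "ax": 0, "ay": 0, "az": -0.03, "claw": 0}, {"tx": -0.01, "ty": -0.37, "tz": 0, "ax": 0, "ay": 0, "az": -0.03, "claw": 0}, {"tx": -0.01, "ty": -0.37, "tz": 0, "ax": 0, "ay": 0, "az": -0.03, "claw": 0}, {"tx": -0.01, "ty": -0.37, "tz": 0, "ax": 0, "ay": 0, "az": -0.03, "claw": 0}]}}

```text
time_s: 5.32
tcp_pos: [0.4669, -0.1566, 0.0245]
ee_rot: [[-0.885, -0.466, 0.003], [-0.466, 0.885, -0.0], [-0.002, -0.001, -1.0]]
wrist_force: [0.9, 0.1, -0.4]
gripper_width: 0.001
gripper_force: 0.0
```

Run:
```python
from h import *
st(); p,d=snap('top','top2')
c=p[145:255,180:340]; cv2.imwrite('pics/c.png',cv2.resize(c[:,:,::-1],(800,550),interpolation=cv2.INTER_CUBIC))
```

```text
t 5.3167 tcp [ 0.4669 -0.1566  0.0245] r 0.1224 th -152.8 xang -152.2 zax [ 0.003 -0.    -1.   ] F [ 0.9  0.1 -0.4] w 0.0009867083838684025 q [  0.  20. -30.   0. -40. -63.]
```

View pics/c.png

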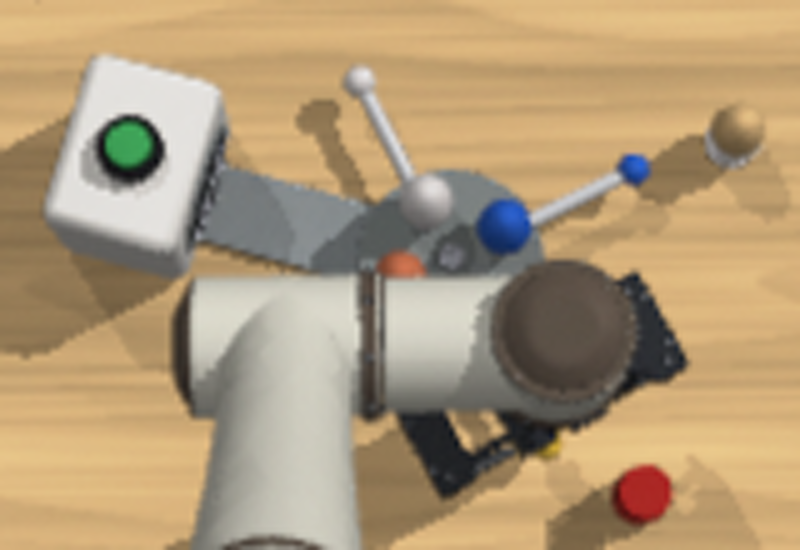

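The finger is where the yellow bar was, yet blue still reads (634,169), which looks contradictory. I'll check from the scene camera and the wrist.

Run:
```python
from h import *
st(); p,d=snap('scene','sc2'); q,_=snap('wrist','w2')
c=cv2.resize(p[145:265,150:345][:,:,::-1],(800,492),interpolation=cv2.INTER_CUBIC)
o=np.load('pics/sc1.npz')['p']
print('tcp px',pix('scene',sense()['tcp_pos']), [np.round(pix('scene',[HUB[0]+.15*np.cos(a),HUB[1]+.15*np.sin(a),.034]),1) for a in np.radians([-63.8,26.2,116.2,-153.8])])
cv2.imwrite('pics/d.png',c)
```

```text
t 5.3667 tcp [ 0.4674 -0.1569  0.0246] r 0.1221 th -152.6 xang -152.2 zax [ 0.003 -0.    -1.   ] F [ 0.6 -0.2  0.4] w 0.006246775995942175 q [  0.  20. -30.   0. -40. -63.]
tcp px [221.63992596 185.58526774] [array([181.6, 215. ]), array([241.6, 239.9]), array([276.3, 198.3]), array([220.4, 178.4])]
```

View pics/d.png

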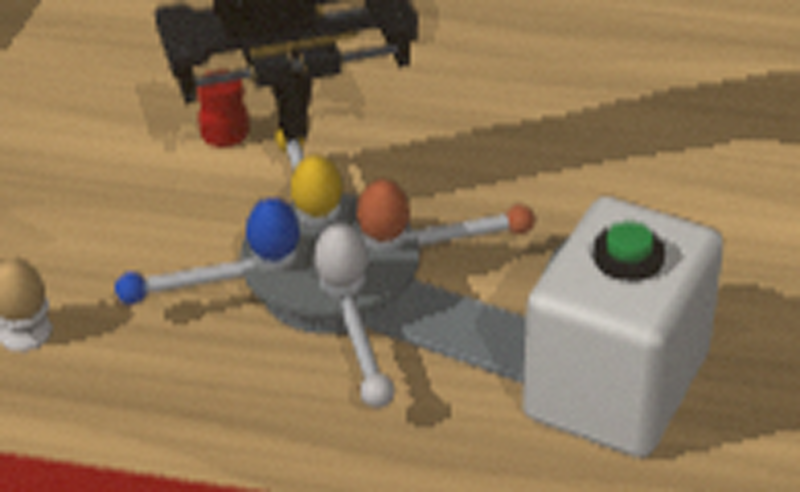

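In the crop the finger tip ends near (293,140), on the yellow bar, but the reported TCP projects to about row 166. I'll check the tool's real height against depth readings.

Run:
```python
from h import *
def cloud(K,d):
    v,u=np.mgrid[:384,:512]; X=np.linalg.solve(np.array(K),np.stack([u.ravel(),v.ravel(),np.ones(u.size)]))*d.ravel(); return X.T
for n in ['w1','w2']:
    z=np.load(f'pics/{n}.npz'); c=camera_params('wrist'); T=np.array(c['tool_from_camera'])
    X=cloud(c['intrinsics'],z['d']); Y=X@T[:3,:3].T+T[:3,3]
    W=(Y@z['R'].T+z['pos']).reshape(384,512,3); D=z['d']
    print(n,[np.round(W[r,k],3) for r,k in [(30,256),(30,480),(100,480),(60,100)]])
    H=np.histogram(W[:,:,2][D>0],bins=np.arange(-.05,.25,.01)); print(H[0])
z=np.load('pics/sc2.npz'); c=camera_params('scene'); R=np.array(c['R']);t=np.array(c['t'])
W=((cloud(c['intrinsics'],z['d'])-t)@R).reshape(384,512,3)
for r in range(162,192,2): print(r,[np.round(W[r,k],3).tolist() for k in (217,221,225)])
```

```text
w1 [array([0.427, 0.485, 0.   ]), array([0.304, 0.223, 0.001]), array([0.218, 0.243, 0.   ]), array([0.483, 0.687, 0.002])]
[    0     0     0     0 46173 48361 13434   220   193   156   119    20
     0     0     0     0     0     0     0     0     0     0     0     0
     0     0     0   278   299]
w2 [array([ 0.348, -0.217, -0.001]), array([ 0.271, -0.068,  0.   ]), array([ 0.31 , -0.035, -0.   ]), array([ 0.422, -0.314, -0.   ])]
[    0     0     0     0 53603 59428    77   394  1162  1275  3490   144
   175   176     7   257   284    56  3885 14638 13353 10742 18716  4984
     0     0     0     0     0]
162 [[0.509, -0.153, 0.149], [0.502, -0.143, 0.146], [0.496, -0.132, 0.143]]
164 [[0.513, -0.153, 0.144], [0.466, -0.154, 0.112], [0.468, -0.14, 0.115]]
166 [[0.483, -0.163, 0.115], [0.476, -0.151, 0.111], [0.469, -0.14, 0.107]]
168 [[0.479, -0.164, 0.104], [0.473, -0.153, 0.101], [0.472, -0.14, 0.102]]
170 [[0.351, -0.205, -0.0], [0.471, -0.154, 0.091], [0.347, -0.176, 0.001]]
172 [[0.364, -0.202, 0.0], [0.475, -0.153, 0.086], [0.36, -0.173, 0.002]]
174 [[0.378, -0.198, 0.002], [0.477, -0.153, 0.08], [0.374, -0.169, 0.003]]
176 [[0.39, -0.194, 0.003], [0.474, -0.154, 0.069], [0.385, -0.167, 0.003]]
178 [[0.447, -0.177, 0.039], [0.478, -0.154, 0.065], [0.401, -0.162, 0.006]]
180 [[0.411, -0.189, 0.002], [0.456, -0.161, 0.039], [0.41, -0.16, 0.004]]
182 [[0.419, -0.187, -0.001], [0.469, -0.157, 0.041], [0.415, -0.159, 0.0]]
184 [[0.438, -0.181, 0.005], [0.478, -0.155, 0.039], [0.544, -0.122, 0.095]]
186 [[0.442, -0.181, 0.0], [0.437, -0.168, -0.002], [0.546, -0.122, 0.088]]
188 [[0.452, -0.178, -0.001], [0.545, -0.135, 0.077], [0.551, -0.121, 0.085]]
190 [[0.465, -0.174, 0.002], [0.547, -0.135, 0.072], [0.557, -0.119, 0.082]]
```

Run:
```python
from h import *
st()
z=np.load('pics/w2.npz'); c=camera_params('wrist'); T=np.array(c['tool_from_camera']); K=np.array(c['intrinsics'])
def wp(P): q=K@(T[:3,:3].T@(np.array(P)-T[:3,3])); return np.round(q[:2]/q[2],0)
print('tcp px',wp([0,0,0]),'grasp',wp([0,0,-.019]),'40back',wp([0.01,0,-.04]))
v,u=np.mgrid[:384,:512]; X=(np.linalg.inv(K)@np.stack([u.ravel(),v.ravel(),np.ones(u.size)])*z['d'].ravel()).T
Y=(X@T[:3,:3].T+T[:3,3]).reshape(384,512,3)
for r in range(180,384,12): print(r,np.round(Y[r,256]*1e3).astype(int),np.round(Y[r,240]*1e3).astype(int))
cv2.imwrite('pics/e.png',z['p'][:,:,::-1])
```

```text
t 5.4667 tcp [ 0.4667 -0.1565  0.0242] r 0.1226 th -152.9 xang -152.4 zax [ 0.002 -0.    -1.   ] F [0.5 0.5 0.1] w 0.0037301666621875423 q [  0.  20. -30.   0. -40. -63.]
tcp px [253. 209.] grasp [253. 217.] 40back [253. 214.]
180 [ 28   2 -22] [ 18 -11  24]
192 [ 18   2 -15] [  7 -11  24]
204 [  9   2 -15] [ -4 -12  25]
216 [  9   2 -41] [ 11  -8 -46]
228 [  9   2 -60] [  35   -4 -122]
240 [  31    1 -122] [  32   -3 -125]
252 [  28    1 -124] [  29   -4 -125]
264 [  1   2 -85] [  25   -3 -127]
276 [ -4   2 -87] [  12   -4 -112]
288 [  24    1 -136] [  24   -3 -136]
300 [  25    1 -143] [  25   -3 -143]
312 [  26    1 -148] [  25   -2 -147]
324 [  26    1 -151] [  26   -2 -152]
336 [  26    1 -155] [  25   -2 -153]
348 [  67    1 -199] [  25   -2 -157]
360 [  67    1 -199] [  67    1 -199]
372 [  67    1 -199] [  67    1 -199]
```

View pics/e.png

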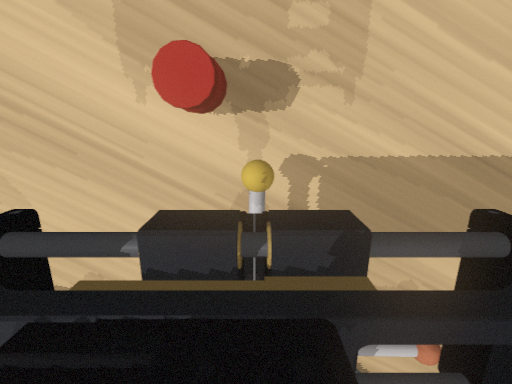

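The wrist view shows the shut fingers (column 255, bottom edge near row 211) directly over the yellow bar, with the knob at (258,175): the finger is above the bar. I'll find the true tip extent from the clouds.

Run:
```python
from h import *
c=camera_params('wrist'); T=np.array(c['tool_from_camera']); K=np.array(c['intrinsics'])
v,u=np.mgrid[:384,:512]
for n in ['w1','w2']:
    z=np.load(f'pics/{n}.npz'); X=(np.linalg.inv(K)@np.stack([u.ravel(),v.ravel(),np.ones(u.size)])*z['d'].ravel()).T
    Y=X@T[:3,:3].T+T[:3,3]; m=(abs(Y[:,0])<.014)&(abs(Y[:,1])<.065)&(Y[:,2]<.0)&(z['d'].ravel()>0)
    A=Y[m]*1e3
    for a,b in zip(range(-100,0,10),range(-90,10,10)):
        B=A[(A[:,2]>=a)&(A[:,2]<b)]
        if len(B): print(n,a,len(B),'x',B[:,0].min().round(),B[:,0].max().round(),'y',B[:,1].min().round(),B[:,1].max().round())
# scene camera: points of gripper in tool frame
z=np.load('pics/sc2.npz'); c=camera_params('scene'); R=np.array(c['R']);t=np.array(c['t'])
X=(np.linalg.inv(np.array(c['intrinsics']))@np.stack([u.ravel(),v.ravel(),np.ones(u.size)])*z['d'].ravel()).T
Y=((X-t)@R-z['pos'])@z['R']; m=(abs(Y[:,0])<.03)&(abs(Y[:,1])<.07)&(Y[:,2]<.03)&(Y[:,2]>-.1); A=Y[m]*1e3
for a in range(-100,30,10):
    B=A[(A[:,2]>=a)&(A[:,2]<a+10)]
    if len(B): print('sc',a,len(B),'x',B[:,0].min().round(),B[:,0].max().round(),'y',B[:,1].min().round(),B[:,1].max().round())
```

```text
w1 -100 683 x -8.0 12.0 y -55.0 56.0
w1 -90 955 x -12.0 7.0 y -48.0 49.0
w1 -80 203 x -10.0 2.0 y -43.0 44.0
w1 -70 313 x -10.0 11.0 y -54.0 55.0
w1 -60 304 x -10.0 11.0 y -52.0 53.0
w1 -50 312 x -2.0 11.0 y -52.0 53.0
w1 -40 119 x -3.0 11.0 y -52.0 52.0
w2 -100 44 x 0.0 10.0 y -4.0 6.0
w2 -90 523 x -8.0 6.0 y -5.0 6.0
w2 -70 109 x 7.0 11.0 y -6.0 7.0
w2 -60 180 x 9.0 11.0 y -8.0 8.0
w2 -50 158 x 9.0 11.0 y -8.0 9.0
w2 -40 59 x 9.0 11.0 y -8.0 9.0
w2 -20 256 x 1.0 14.0 y -4.0 8.0
w2 -10 2 x 5.0 5.0 y -4.0 8.0
sc -100 10 x -13.0 -6.0 y -16.0 14.0
sc -90 25 x -14.0 7.0 y -13.0 14.0
sc -80 26 x -17.0 -6.0 y -13.0 13.0
sc -70 16 x -16.0 -2.0 y -10.0 9.0
sc -60 15 x -14.0 -1.0 y -9.0 10.0
sc -50 18 x -14.0 3.0 y -9.0 8.0
sc -40 3 x -13.0 -10.0 y -2.0 4.0
sc -30 2 x 23.0 26.0 y -5.0 -4.0
sc -20 25 x -15.0 27.0 y -8.0 11.0
sc -10 5 x -9.0 29.0 y -8.0 11.0
sc 10 13 x -9.0 29.0 y -70.0 70.0
sc 20 228 x -29.0 30.0 y -70.0 69.0
```

Both wrist and scene clouds put the real finger tips about 37 mm short of the reported TCP, so I was passing above the bar with no contact. Tip at 23 mm means TCP z ≈ -0.014. I'll go back clockwise and then descend.

Request:
{"api": "drive_tool", "payload": {"rows": [{"tx": -0.02, "ty": 0.74, "tz": 0, "ax": 0, "ay": 0, "az": 0.06, "claw": 0}, {"tx": -0.02, "ty": 0.74, "tz": 0, "ax": 0, "ay": 0, "az": 0.06, "claw": 0}, {"tx": -0.02, "ty": 0.74, "tz": 0, "ax": 0, "ay": 0, "az": 0.06, "claw": 0}, {"tx": -0.02, "ty": 0.74, "tz": 0, "ax": 0, "ay": 0, "az": 0.06, "claw": 0}, {"tx": -0.02, "ty": 0.74, "tz": 0, "ax": 0, "ay": 0, "az": 0.06, "claw": 0}, {"tx": 0, "ty": 0, "tz": 0, "ax": 0, "ay": 0, "az": 0, "claw": 0}]}}

```text
time_s: 5.97
tcp_pos: [0.4535, -0.1206, 0.0237]
ee_rot: [[-0.983, -0.181, 0.001], [-0.181, 0.983, 0.0], [-0.001, 0.0, -1.0]]
wrist_force: [-0.0, 0.3, -1.0]
gripper_width: 0.006
gripper_force: 0.0
```

Request:
{"api": "drive_tool", "payload": {"rows": [{"tx": 0, "ty": 0, "tz": 0.8, "ax": 0, "ay": 0, "az": 0, "claw": 0}, {"tx": 0, "ty": 0, "tz": 0.8, "ax": 0, "ay": 0, "az": 0, "claw": 0}, {"tx": 0, "ty": 0, "tz": 0.8, "ax": 0, "ay": 0, "az": 0, "claw": 0}, {"tx": 0, "ty": 0, "tz": 0.8, "ax": 0, "ay": 0, "az": 0, "claw": 0}, {"tx": 0, "ty": 0, "tz": 0.6, "ax": 0, "ay": 0, "az": 0, "claw": 0}, {"tx": 0, "ty": 0, "tz": 0, "ax": 0, "ay": 0, "az": 0, "claw": 0}]}}

```text
time_s: 6.47
tcp_pos: [0.4523, -0.1217, -0.0166]
ee_rot: [[-0.984, -0.18, -0.004], [-0.18, 0.984, -0.0], [0.004, 0.001, -1.0]]
wrist_force: [-0.4, -0.2, -0.3]
gripper_width: 0.003
gripper_force: 0.0
```

Run:
```python
from h import *
st()
```

```text
t 6.4667 tcp [ 0.4523 -0.1217 -0.0166] r 0.1253 th -170.3 xang -169.6 zax [-0.004 -0.    -1.   ] F [-0.4 -0.2 -0.3] w 0.0031055220586248926 q [  5.  22. -35.  -0. -33. -84.]
```

Request:
{"api": "drive_tool", "payload": {"rows": [{"tx": -0.01, "ty": -0.49, "tz": 0, "ax": 0, "ay": 0, "az": -0.04, "claw": 0}, {"tx": -0.01, "ty": -0.49, "tz": 0, "ax": 0, "ay": 0, "az": -0.04, "claw": 0}, {"tx": -0.01, "ty": -0.49, "tz": 0, "ax": 0, "ay": 0, "az": -0.04, "claw": 0}, {"tx": -0.01, "ty": -0.49, "tz": 0, "ax": 0, "ay": 0, "az": -0.04, "claw": 0}, {"tx": -0.01, "ty": -0.49, "tz": 0, "ax": 0, "ay": 0, "az": -0.04, "claw": 0}, {"tx": -0.01, "ty": -0.49, "tz": 0, "ax": 0, "ay": 0, "az": -0.04, "claw": 0}, {"tx": -0.01, "ty": -0.49, "tz": 0, "ax": 0, "ay": 0, "az": -0.04, "claw": 0}, {"tx": -0.01, "ty": -0.49, "tz": 0, "ax": 0, "ay": 0, "az": -0.04, "claw": 0}, {"tx": -0.01, "ty": -0.49, "tz": 0, "ax": 0, "ay": 0, "az": -0.04, "claw": 0}, {"tx": -0.01, "ty": -0.49, "tz": 0, "ax": 0, "ay": 0, "az": -0.04, "claw": 0}]}}

```text
time_s: 7.3
tcp_pos: [0.4713, -0.1669, -0.0151]
ee_rot: [[-0.834, -0.551, -0.001], [-0.551, 0.834, 0.0], [0.001, 0.001, -1.0]]
wrist_force: [-0.6, 0.7, -0.2]
gripper_width: 0.002
gripper_force: 0.4
```

```bash
cat >> h.py <<'E'
def knobs(cam='top'):
    "angles of blue/white/yellow knobs: best match on the ring of radius 150 mm"
    p,d=snap(cam,'k'); hsv=cv2.cvtColor(p,cv2.COLOR_RGB2HSV).astype(int)
    M={'blue':(abs(hsv[:,:,0]-110)<12)&(hsv[:,:,1]>150),'yel':(abs(hsv[:,:,0]-24)<5)&(hsv[:,:,1]>175)&(hsv[:,:,2]>120)}
    for k,m in M.items():
        n,l,s,c=cv2.connectedComponentsWithStats(m.astype(np.uint8))
        for i in range(1,n):
            if s[i,4]<4: continue
            w=world(cam,*c[i],.034)[:2]-HUB; r=np.hypot(*w)
            if .135<r<.165: print(cam,k,'area',s[i,4],'r',round(r,4),'ang',round(np.degrees(np.arctan2(w[1],w[0])),1))
E
python3 - <<'E'
from h import *
st(); knobs(); knobs('scene')
E
```

```text
t 7.3 tcp [ 0.4713 -0.1669 -0.0151] r 0.1237 th -147.6 xang -146.6 zax [-0.001  0.    -1.   ] F [-0.6  0.7 -0.2] w 0.0022553929698454203 q [ -1.  24. -31.  -0. -35. -56.]
top blue area 18 r 0.1507 ang -50.2
scene blue area 27 r 0.1512 ang -50.5
scene yel area 6 r 0.147 ang -136.4
```

The stand now turns with the finger (blue at -50.2°, target +74.7°). Continuing.

Request:
{"api": "drive_tool", "payload": {"rows": [{"tx": -0.02, "ty": -0.74, "tz": 0, "ax": 0, "ay": 0, "az": -0.06, "claw": 0}, {"tx": -0.02, "ty": -0.74, "tz": 0, "ax": 0, "ay": 0, "az": -0.06, "claw": 0}, {"tx": -0.02, "ty": -0.74, "tz": 0, "ax": 0, "ay": 0, "az": -0.06, "claw": 0}, {"tx": -0.02, "ty": -0.74, "tz": 0, "ax": 0, "ay": 0, "az": -0.06, "claw": 0}, {"tx": -0.02, "ty": -0.74, "tz": 0, "ax": 0, "ay": 0, "az": -0.06, "claw": 0}, {"tx": -0.02, "ty": -0.74, "tz": 0, "ax": 0, "ay": 0, "az": -0.06, "claw": 0}, {"tx": -0.02, "ty": -0.74, "tz": 0, "ax": 0, "ay": 0, "az": -0.06, "claw": 0}, {"tx": -0.02, "ty": -0.74, "tz": 0, "ax": 0, "ay": 0, "az": -0.06, "claw": 0}, {"tx": -0.02, "ty": -0.74, "tz": 0, "ax": 0, "ay": 0, "az": -0.06, "claw": 0}, {"tx": -0.02, "ty": -0.74, "tz": 0, "ax": 0, "ay": 0, "az": -0.06, "claw": 0}]}}

```text
time_s: 8.23
tcp_pos: [0.5271, -0.2133, -0.0152]
ee_rot: [[-0.378, -0.926, -0.002], [-0.926, 0.378, 0.0], [0.001, 0.002, -1.0]]
wrist_force: [-1.8, -0.7, 0.5]
gripper_width: 0.002
gripper_force: 0.5
```

Run:
```python
from h import *
st(); knobs(); knobs('scene')
```

```text
t 8.2333 tcp [ 0.5271 -0.2133 -0.0152] r 0.1227 th -113.4 xang -112.2 zax [-0.002  0.    -1.   ] F [-1.8 -0.7  0.5] w 0.002184048785426957 q [ -6.  29. -21.  -0. -40. -16.]
top blue area 18 r 0.1514 ang -15.6
scene blue area 36 r 0.1501 ang -14.7
```

Request:
{"api": "drive_tool", "payload": {"rows": [{"tx": -0.02, "ty": -0.74, "tz": 0, "ax": 0, "ay": 0, "az": -0.06, "claw": 0}, {"tx": -0.02, "ty": -0.74, "tz": 0, "ax": 0, "ay": 0, "az": -0.06, "claw": 0}, {"tx": -0.02, "ty": -0.74, "tz": 0, "ax": 0, "ay": 0, "az": -0.06, "claw": 0}, {"tx": -0.02, "ty": -0.74, "tz": 0, "ax": 0, "ay": 0, "az": -0.06, "claw": 0}, {"tx": -0.02, "ty": -0.74, "tz": 0, "ax": 0, "ay": 0, "az": -0.06, "claw": 0}, {"tx": -0.02, "ty": -0.74, "tz": 0, "ax": 0, "ay": 0, "az": -0.06, "claw": 0}, {"tx": -0.02, "ty": -0.74, "tz": 0, "ax": 0, "ay": 0, "az": -0.06, "claw": 0}, {"tx": -0.02, "ty": -0.74, "tz": 0, "ax": 0, "ay": 0, "az": -0.06, "claw": 0}, {"tx": -0.02, "ty": -0.74, "tz": 0, "ax": 0, "ay": 0, "az": -0.06, "claw": 0}, {"tx": -0.02, "ty": -0.74, "tz": 0, "ax": 0, "ay": 0, "az": -0.06, "claw": 0}]}}

```text
time_s: 9.17
tcp_pos: [0.5999, -0.2198, -0.0151]
ee_rot: [[0.21, -0.978, -0.001], [-0.978, -0.21, 0.0], [-0.0, 0.001, -1.0]]
wrist_force: [-1.1, -0.4, 0.1]
gripper_width: 0.009
gripper_force: 0.5
```

Request:
{"api": "drive_tool", "payload": {"rows": [{"tx": -0.02, "ty": -0.74, "tz": 0, "ax": 0, "ay": 0, "az": -0.06, "claw": 0}, {"tx": -0.02, "ty": -0.74, "tz": 0, "ax": 0, "ay": 0, "az": -0.06, "claw": 0}, {"tx": -0.02, "ty": -0.74, "tz": 0, "ax": 0, "ay": 0, "az": -0.06, "claw": 0}, {"tx": -0.02, "ty": -0.74, "tz": 0, "ax": 0, "ay": 0, "az": -0.06, "claw": 0}, {"tx": -0.02, "ty": -0.74, "tz": 0, "ax": 0, "ay": 0, "az": -0.06, "claw": 0}, {"tx": -0.02, "ty": -0.74, "tz": 0, "ax": 0, "ay": 0, "az": -0.06, "claw": 0}, {"tx": -0.02, "ty": -0.74, "tz": 0, "ax": 0, "ay": 0, "az": -0.06, "claw": 0}, {"tx": -0.02, "ty": -0.74, "tz": 0, "ax": 0, "ay": 0, "az": -0.06, "claw": 0}, {"tx": -0.01, "ty": -0.49, "tz": 0, "ax": 0, "ay": 0, "az": -0.04, "claw": 0}, {"tx": 0, "ty": 0, "tz": 0, "ax": 0, "ay": 0, "az": 0, "claw": 0}]}}

```text
time_s: 10.0
tcp_pos: [0.6574, -0.1903, -0.0152]
ee_rot: [[0.667, -0.745, -0.0], [-0.745, -0.667, 0.0], [-0.0, 0.0, -1.0]]
wrist_force: [0.2, 0.5, -0.0]
gripper_width: 0.004
gripper_force: 0.0
```

Run:
```python
from h import *
st(); knobs(); knobs('scene')
```

```text
t 10.0 tcp [ 0.6574 -0.1903 -0.0152] r 0.1212 th -47.7 xang -48.1 zax [-0.  0. -1.] F [ 0.2  0.5 -0. ] w 0.0036797358405072653 q [ -3.  38.  -3.  -0. -49.  45.]
scene blue area 39 r 0.1486 ang 50.9
scene yel area 32 r 0.152 ang -40.0
```

Request:
{"api": "drive_tool", "payload": {"rows": [{"tx": -0.01, "ty": -0.61, "tz": 0, "ax": 0, "ay": 0, "az": -0.05, "claw": 0}, {"tx": -0.01, "ty": -0.61, "tz": 0, "ax": 0, "ay": 0, "az": -0.05, "claw": 0}, {"tx": -0.01, "ty": -0.61, "tz": 0, "ax": 0, "ay": 0, "az": -0.05, "claw": 0}, {"tx": -0.01, "ty": -0.61, "tz": 0, "ax": 0, "ay": 0, "az": -0.05, "claw": 0}, {"tx": -0.01, "ty": -0.61, "tz": 0, "ax": 0, "ay": 0, "az": -0.05, "claw": 0}, {"tx": -0.01, "ty": -0.61, "tz": 0, "ax": 0, "ay": 0, "az": -0.05, "claw": 0}, {"tx": -0.01, "ty": -0.37, "tz": 0, "ax": 0, "ay": 0, "az": -0.03, "claw": 0}, {"tx": 0, "ty": -0.24, "tz": 0, "ax": 0, "ay": 0, "az": -0.02, "claw": 0}, {"tx": 0, "ty": 0, "tz": 0, "ax": 0, "ay": 0, "az": 0, "claw": 0}]}}

```text
time_s: 10.85
tcp_pos: [0.6833, -0.1578, -0.015]
ee_rot: [[0.882, -0.471, -0.0], [-0.471, -0.882, 0.0], [-0.0, 0.0, -1.0]]
wrist_force: [0.3, -0.3, -0.0]
gripper_width: 0.007
gripper_force: 0.0
```

Run:
```python
from h import *
st(); knobs(); knobs('scene')
# button centre from both cameras (green blob), height .1454
for cam,f in [('top','top1'),('scene','sc1')]:
    p=np.load(f'pics/{f}.npz')['p']; h=cv2.cvtColor(p,cv2.COLOR_RGB2HSV).astype(int)
    m=(abs(h[:,:,0]-68)<14)&(h[:,:,1]>140)&(h[:,:,2]>90)
    n,l,s,c=cv2.connectedComponentsWithStats(m.astype(np.uint8))
    for i in range(1,n):
        w=world(cam,*c[i],.143)
        if s[i,4]>15 and abs(np.hypot(*(w[:2]-HUB))-.235)<.02: print(cam,s[i,4],np.round(c[i],1),np.round(w,4),np.hypot(*(w[:2]-HUB)),np.degrees(np.arctan2(w[1]-HUB[1],w[0]-HUB[0])))
```

```text
t 10.85 tcp [ 0.6833 -0.1578 -0.015 ] r 0.1217 th -28.0 xang -28.1 zax [-0.  0. -1.] F [ 0.3 -0.3 -0. ] w 0.007398462507568345 q [  0.  39.  -0.  -0. -50.  62.]
scene blue area 31 r 0.1479 ang 70.2
scene yel area 44 r 0.1497 ang -20.3
top 63 [205.1 173.3] [0.6398 0.125  0.143 ] 0.23462369459150562 74.17835530050863
scene 30 [301.5 202.9] [0.6467 0.121  0.143 ] 0.2327933651272056 72.26863298041468
```

Blue is at about 69.8°. Before the last push I'll fix the dryer direction from its top-face depth points.

Run:
```python
from h import *
v,u=np.mgrid[:384,:512]
for cam,f in [('top','top1'),('scene','sc1')]:
    z=np.load(f'pics/{f}.npz'); c=camera_params(cam); R=np.array(c['R']);t=np.array(c['t'])
    X=(np.linalg.inv(np.array(c['intrinsics']))@np.stack([u.ravel(),v.ravel(),np.ones(u.size)])*z['d'].ravel()).T
    W=(X-t)@R; m=(abs(W[:,2]-.12)<.008)&(np.hypot(W[:,0]-.638,W[:,1]-.125)<.1); A=W[m]
    (cx,cy),sz,a=cv2.minAreaRect((A[:,:2]*1e3).astype(np.float32))
    d=np.array([cx,cy])/1e3-HUB; print(cam,len(A),'z',A[:,2].mean().round(4),'rect',cx,cy,sz,a,'dist',np.hypot(*d),'ang',np.degrees(np.arctan2(d[1],d[0])))
    b=W[(W[:,2]>.128)&(np.hypot(W[:,0]-.638,W[:,1]-.125)<.04)]
    h=b[:,2].max(); g=b[b[:,2]>h-.006]; print(' button/top z',np.percentile(b[:,2],[10,50,90]).round(4),h, g[:,:2].mean(0), np.degrees(np.arctan2(*(g[:,:2].mean(0)-HUB)[::-1])))
```

```text
top 802 z 0.1196 rect 637.07568359375 124.04536437988281 (102.20854949951172, 128.39048767089844) 71.95223236083984 dist 0.23294889613416855 ang 74.74927278569261
 button/top z [0.13   0.1384 0.1457] 0.15054672958094356 [0.6350419  0.12331999] 75.187266204679
scene 899 z 0.1199 rect 643.5195922851562 125.80178833007812 (96.56841278076172, 130.26393127441406) 74.43846893310547 dist 0.23640855165579627 ang 73.35436669714248
 button/top z [0.1311 0.1354 0.144 ] 0.1459038619831745 [0.64338119 0.12519476] 73.3443344742002
```

Request:
{"api": "drive_tool", "payload": {"rows": [{"tx": 0, "ty": -0.24, "tz": 0, "ax": 0, "ay": 0, "az": -0.02, "claw": 0}, {"tx": 0, "ty": -0.24, "tz": 0, "ax": 0, "ay": 0, "az": -0.02, "claw": 0}, {"tx": -0.02, "ty": -0.24, "tz": 0, "ax": 0, "ay": 0, "az": -0.02, "claw": 0}, {"tx": -0.02, "ty": -0.24, "tz": 0, "ax": 0, "ay": 0, "az": -0.02, "claw": 0}, {"tx": 0, "ty": 0, "tz": 0, "ax": 0, "ay": 0, "az": 0, "claw": 0}, {"tx": 0, "ty": 0, "tz": 0, "ax": 0, "ay": 0, "az": 0, "claw": 0}, {"tx": 0, "ty": 0.7, "tz": 0, "ax": 0, "ay": 0, "az": 0, "claw": 0}, {"tx": 0, "ty": 0.7, "tz": 0, "ax": 0, "ay": 0, "az": 0, "claw": 0}, {"tx": 0, "ty": 0.6, "tz": 0, "ax": 0, "ay": 0, "az": 0, "claw": 0}, {"tx": 0, "ty": 0, "tz": 0, "ax": 0, "ay": 0, "az": 0, "claw": 0}]}}

```text
time_s: 11.78
tcp_pos: [0.6787, -0.1692, -0.0149]
ee_rot: [[0.916, -0.4, -0.001], [-0.4, -0.916, -0.0], [-0.001, 0.0, -1.0]]
wrist_force: [0.6, 0.4, 0.2]
gripper_width: 0.004
gripper_force: 0.0
```

Run:
```python
from h import *
st(); knobs('scene'); knobs('top')
```

```text
t 11.7833 tcp [ 0.6787 -0.1692 -0.0149] r 0.1236 th -33.7 xang -23.6 zax [-0.001 -0.    -1.   ] F [0.6 0.4 0.2] w 0.004438800496074117 q [ -1.  39.  -1.   0. -50.  67.]
scene blue area 32 r 0.1476 ang 74.9
scene yel area 45 r 0.1502 ang -15.6
```

Request:
{"api": "drive_tool", "payload": {"rows": [{"tx": 0, "ty": 0, "tz": -1.5, "ax": 0, "ay": 0, "az": 0, "claw": 0}, {"tx": 0, "ty": 0, "tz": -3, "ax": 0, "ay": 0, "az": 0, "claw": 0}, {"tx": 0, "ty": 0, "tz": -3.5, "ax": 0, "ay": 0, "az": 0, "claw": 0}, {"tx": 0, "ty": 0, "tz": -3.5, "ax": 0, "ay": 0, "az": 0, "claw": 0}, {"tx": 0, "ty": 0, "tz": -3.5, "ax": 0, "ay": 0, "az": 0, "claw": 0}, {"tx": 0, "ty": 0, "tz": -3, "ax": 0, "ay": 0, "az": 0, "claw": 0}, {"tx": 3, "ty": 0, "tz": 0, "ax": 0, "ay": 0, "az": 0, "claw": 0}, {"tx": 3, "ty": 0, "tz": 0, "ax": 0, "ay": 0, "az": 0, "claw": 0}, {"tx": 3, "ty": 0, "tz": 0, "ax": 0, "ay": 0, "az": 0, "claw": 0}, {"tx": 0, "ty": 0, "tz": 0, "ax": 0, "ay": 0, "az": 0, "claw": 0}]}}

```text
time_s: 12.72
tcp_pos: [0.765, -0.2051, 0.1614]
ee_rot: [[0.917, -0.4, -0.001], [-0.4, -0.917, -0.0], [-0.001, 0.001, -1.0]]
wrist_force: [0.4, 1.0, -2.1]
gripper_width: 0.002
gripper_force: 0.0
```

Run:
```python
from h import *
st(); knobs('scene'); knobs('top')
p=np.load('pics/k.npz')['p']; c=p[145:255,180:340]; cv2.imwrite('pics/f.png',cv2.resize(c[:,:,::-1],(800,550),interpolation=cv2.INTER_CUBIC))
```

```text
t 12.7167 tcp [ 0.765  -0.2051  0.1614] r 0.2161 th -28.9 xang -23.6 zax [-0.001 -0.    -1.   ] F [ 0.4  1.  -2.1] w 0.0018517224810334098 q [ -3.  40.  28.   0. -78.  70.]
scene yel area 46 r 0.1502 ang -15.5
top yel area 17 r 0.1508 ang -15.0
```

View pics/f.png

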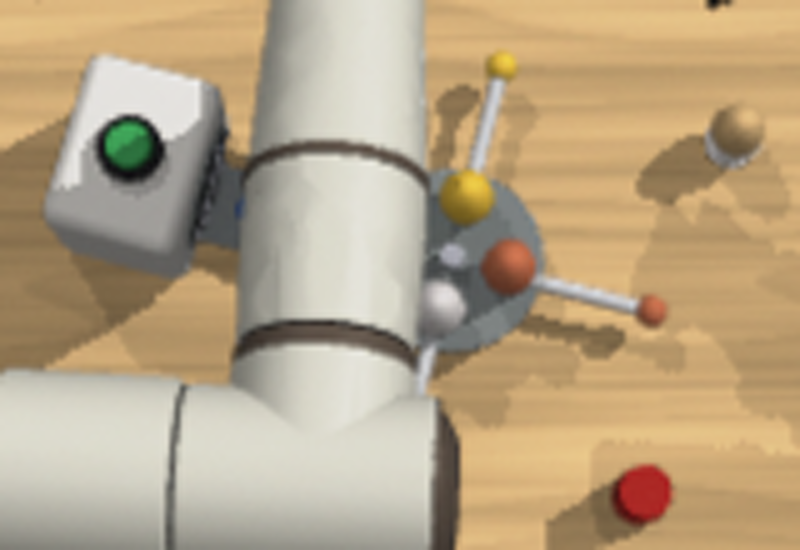

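The image shows yellow at (502,66) and red at (651,311), so blue is at about 75°, within half a degree of the dryer direction, with the jar and egg cup undisturbed. Now over the button.

Request:
{"api": "drive_tool", "payload": {"rows": [{"tx": -2.48, "ty": -2.52, "tz": 0, "ax": 0, "ay": 0, "az": 0, "claw": 0}, {"tx": -2.48, "ty": -2.52, "tz": 0, "ax": 0, "ay": 0, "az": 0, "claw": 0}, {"tx": -2.48, "ty": -2.52, "tz": 0, "ax": 0, "ay": 0, "az": 0, "claw": 0}, {"tx": -2.48, "ty": -2.52, "tz": 0, "ax": 0, "ay": 0, "az": 0, "claw": 0}, {"tx": -2.48, "ty": -2.52, "tz": 0, "ax": 0, "ay": 0, "az": 0, "claw": 0}, {"tx": -2.48, "ty": -2.52, "tz": 0, "ax": 0, "ay": 0, "az": 0, "claw": 0}, {"tx": -2.48, "ty": -2.52, "tz": 0, "ax": 0, "ay": 0, "az": 0, "claw": 0}, {"tx": -2.48, "ty": -2.52, "tz": 0, "ax": 0, "ay": 0, "az": 0, "claw": 0}, {"tx": -2.48, "ty": -2.52, "tz": 0, "ax": 0, "ay": 0, "az": 0, "claw": 0}, {"tx": -2.48, "ty": -2.52, "tz": 0, "ax": 0, "ay": 0, "az": 0, "claw": 0}]}}

```text
time_s: 13.65
tcp_pos: [0.633, 0.128, 0.1665]
ee_rot: [[0.917, -0.398, 0.001], [-0.398, -0.917, 0.001], [0.001, -0.001, -1.0]]
wrist_force: [1.4, 1.7, 1.1]
gripper_width: 0.004
gripper_force: 0.0
```

Request:
{"api": "drive_tool", "payload": {"rows": [{"tx": 0, "ty": 0, "tz": 0, "ax": 0, "ay": 0, "az": 0, "claw": 0}, {"tx": 0, "ty": 0, "tz": 0, "ax": 0, "ay": 0, "az": 0, "claw": 0}, {"tx": 0, "ty": 0, "tz": 0, "ax": 0, "ay": 0, "az": 0, "claw": 0}]}}

```text
time_s: 13.9
tcp_pos: [0.6344, 0.1265, 0.1661]
ee_rot: [[0.918, -0.398, 0.001], [-0.398, -0.918, 0.0], [0.001, -0.001, -1.0]]
wrist_force: [-0.4, -1.1, -0.4]
gripper_width: 0.007
gripper_force: 0.0
```

Run:
```python
from h import *
st(); knobs('scene'); p=np.load('pics/k.npz')
c=cv2.resize(p['p'][145:265,150:345][:,:,::-1],(800,492),interpolation=cv2.INTER_CUBIC); cv2.imwrite('pics/g.png',c)
print('tip px',[(pix('scene',[*p['pos'][:2],p['pos'][2]+.037])-[150,145])*4.1])
```

```text
t 13.9 tcp [0.6344 0.1265 0.1661] r 0.2346 th 75.5 xang -23.4 zax [ 0.001  0.    -1.   ] F [-0.4 -1.1 -0.4] w 0.006599423914917746 q [ 26.  25.   2.   0. -67.  41.]
scene blue area 28 r 0.1471 ang 75.1
scene yel area 42 r 0.1497 ang -15.7
tip px [array([637.96500371, 155.32703365])]
```

View pics/g.png

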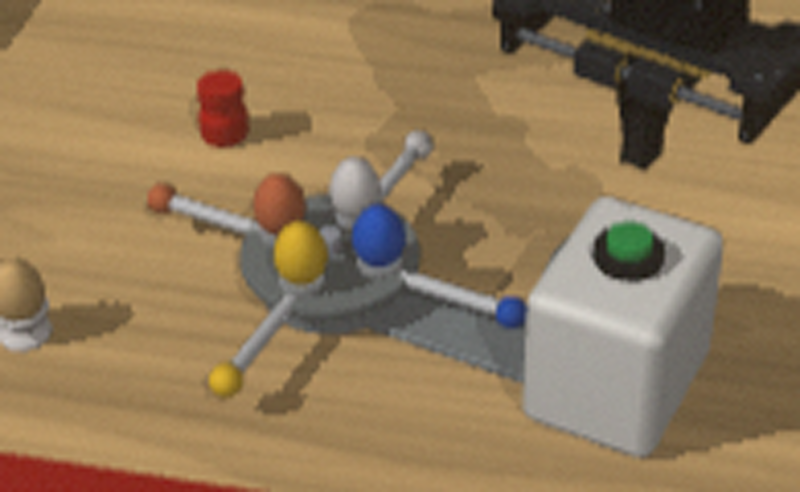

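The crop shows the blue knob at (512,312) in front of the grille, and the finger tip at (640,162) above the green button at (630,240). I'll nudge over the centre and descend to just above it.

Request:
{"api": "drive_tool", "payload": {"rows": [{"tx": 0.45, "ty": -0.1, "tz": 1, "ax": 0, "ay": 0, "az": 0, "claw": 0}, {"tx": 0, "ty": 0, "tz": 1.2, "ax": 0, "ay": 0, "az": 0, "claw": 0}, {"tx": 0, "ty": 0, "tz": 1.2, "ax": 0, "ay": 0, "az": 0, "claw": 0}, {"tx": 0, "ty": 0, "tz": 0.8, "ax": 0, "ay": 0, "az": 0, "claw": 0}, {"tx": 0, "ty": 0, "tz": 0.4, "ax": 0, "ay": 0, "az": 0, "claw": 0}, {"tx": 0, "ty": 0, "tz": 0, "ax": 0, "ay": 0, "az": 0, "claw": 0}, {"tx": 0, "ty": 0, "tz": 0, "ax": 0, "ay": 0, "az": 0, "claw": 0}]}}

```text
time_s: 14.53
tcp_pos: [0.6399, 0.1251, 0.1191]
ee_rot: [[0.917, -0.399, 0.0], [-0.399, -0.917, -0.0], [0.0, 0.0, -1.0]]
wrist_force: [0.6, 0.4, 0.4]
gripper_width: 0.008
gripper_force: 0.0
```

Request:
{"api": "drive_tool", "payload": {"rows": [{"tx": 0, "ty": 0, "tz": 0.2, "ax": 0, "ay": 0, "az": 0, "claw": 0}, {"tx": 0, "ty": 0, "tz": 0.2, "ax": 0, "ay": 0, "az": 0, "claw": 0}, {"tx": 0, "ty": 0, "tz": 0.2, "ax": 0, "ay": 0, "az": 0, "claw": 0}, {"tx": 0, "ty": 0, "tz": 0, "ax": 0, "ay": 0, "az": 0, "claw": 0}]}}

```text
time_s: 14.87
tcp_pos: [0.6393, 0.1256, 0.1129]
ee_rot: [[0.917, -0.398, -0.0], [-0.398, -0.917, -0.0], [-0.0, 0.0, -1.0]]
wrist_force: [0.3, -0.7, 0.2]
gripper_width: 0.007
gripper_force: 0.0
```

Request:
{"api": "drive_tool", "payload": {"rows": [{"tx": 0, "ty": 0, "tz": 0.15, "ax": 0, "ay": 0, "az": 0, "claw": 0}, {"tx": 0, "ty": 0, "tz": 0.15, "ax": 0, "ay": 0, "az": 0, "claw": 0}, {"tx": 0, "ty": 0, "tz": 0, "ax": 0, "ay": 0, "az": 0, "claw": 0}]}}

```text
time_s: 15.12
tcp_pos: [0.6393, 0.1256, 0.1098]
ee_rot: [[0.917, -0.398, -0.001], [-0.398, -0.917, -0.0], [-0.0, 0.0, -1.0]]
wrist_force: [-0.2, 0.1, -0.1]
gripper_width: 0.005
gripper_force: 0.0
```

Tip is about at z 0.147 with no contact yet. Continuing in small steps.

Request:
{"api": "drive_tool", "payload": {"rows": [{"tx": 0, "ty": 0, "tz": 0.15, "ax": 0, "ay": 0, "az": 0, "claw": 0}, {"tx": 0, "ty": 0, "tz": 0.15, "ax": 0, "ay": 0, "az": 0, "claw": 0}, {"tx": 0, "ty": 0, "tz": 0, "ax": 0, "ay": 0, "az": 0, "claw": 0}]}}

```text
time_s: 15.37
tcp_pos: [0.6393, 0.1255, 0.1067]
ee_rot: [[0.917, -0.398, -0.001], [-0.398, -0.917, -0.0], [-0.001, 0.0, -1.0]]
wrist_force: [1.0, 0.8, 0.1]
gripper_width: 0.004
gripper_force: 0.0
```

Request:
{"api": "drive_tool", "payload": {"rows": [{"tx": 0, "ty": 0, "tz": 0.1, "ax": 0, "ay": 0, "az": 0, "claw": 0}, {"tx": 0, "ty": 0, "tz": 0.1, "ax": 0, "ay": 0, "az": 0, "claw": 0}, {"tx": 0, "ty": 0, "tz": 0, "ax": 0, "ay": 0, "az": 0, "claw": 0}]}}

```text
time_s: 15.62
tcp_pos: [0.6396, 0.1256, 0.1052]
ee_rot: [[0.917, -0.398, 0.0], [-0.398, -0.917, -0.0], [0.0, -0.0, -1.0]]
wrist_force: [-0.8, -0.2, 1.1]
gripper_width: 0.004
gripper_force: 0.7
```

Request:
{"api": "drive_tool", "payload": {"rows": [{"tx": 0, "ty": 0, "tz": 0.1, "ax": 0, "ay": 0, "az": 0, "claw": 0}, {"tx": 0, "ty": 0, "tz": 0.1, "ax": 0, "ay": 0, "az": 0, "claw": 0}, {"tx": 0, "ty": 0, "tz": 0, "ax": 0, "ay": 0, "az": 0, "claw": 0}]}}

```text
time_s: 15.87
tcp_pos: [0.6397, 0.1256, 0.1033]
ee_rot: [[0.917, -0.398, 0.0], [-0.398, -0.917, 0.0], [0.0, -0.0, -1.0]]
wrist_force: [-1.9, -0.2, 2.0]
gripper_width: 0.006
gripper_force: 1.2
```

Request:
{"api": "drive_tool", "payload": {"rows": [{"tx": 0, "ty": 0, "tz": 0.1, "ax": 0, "ay": 0, "az": 0, "claw": 0}, {"tx": 0, "ty": 0, "tz": 0.1, "ax": 0, "ay": 0, "az": 0, "claw": 0}, {"tx": 0, "ty": 0, "tz": 0, "ax": 0, "ay": 0, "az": 0, "claw": 0}]}}

```text
time_s: 16.12
tcp_pos: [0.6397, 0.1256, 0.1013]
ee_rot: [[0.917, -0.398, 0.0], [-0.398, -0.917, 0.0], [0.0, -0.0, -1.0]]
wrist_force: [-1.4, 0.8, 3.6]
gripper_width: 0.011
gripper_force: 1.6
```

Request:
{"api": "drive_tool", "payload": {"rows": [{"tx": 0, "ty": 0, "tz": 0.1, "ax": 0, "ay": 0, "az": 0, "claw": 0}, {"tx": 0, "ty": 0, "tz": 0, "ax": 0, "ay": 0, "az": 0, "claw": 0}]}}

```text
time_s: 16.28
tcp_pos: [0.6397, 0.1256, 0.1003]
ee_rot: [[0.917, -0.398, 0.0], [-0.398, -0.917, 0.0], [0.0, -0.0, -1.0]]
wrist_force: [-0.9, -0.3, 2.6]
gripper_width: 0.003
gripper_force: 1.9
```

Request:
{"api": "drive_tool", "payload": {"rows": [{"tx": 0, "ty": 0, "tz": 0.1, "ax": 0, "ay": 0, "az": 0, "claw": 0}, {"tx": 0, "ty": 0, "tz": 0, "ax": 0, "ay": 0, "az": 0, "claw": 0}]}}

```text
time_s: 16.45
tcp_pos: [0.6397, 0.1256, 0.1]
ee_rot: [[0.917, -0.398, 0.001], [-0.398, -0.917, -0.0], [0.001, -0.0, -1.0]]
wrist_force: [-2.4, -0.9, 5.8]
gripper_width: 0.004
gripper_force: 3.2
```

Request:
{"api": "drive_tool", "payload": {"rows": [{"tx": 0, "ty": 0, "tz": 0.1, "ax": 0, "ay": 0, "az": 0, "claw": 0}, {"tx": 0, "ty": 0, "tz": 0, "ax": 0, "ay": 0, "az": 0, "claw": 0}, {"tx": 0, "ty": 0, "tz": 0, "ax": 0, "ay": 0, "az": 0, "claw": 0}]}}

```text
time_s: 16.7
tcp_pos: [0.6398, 0.1256, 0.1]
ee_rot: [[0.917, -0.398, 0.001], [-0.398, -0.917, -0.0], [0.001, -0.0, -1.0]]
wrist_force: [-3.7, 0.8, 9.7]
gripper_width: 0.008
gripper_force: 4.7
```

The button is at its stop (force rising, no further travel). Release, rise and move aside for a last check.

Request:
{"api": "drive_tool", "payload": {"rows": [{"tx": 0, "ty": 0, "tz": -0.5, "ax": 0, "ay": 0, "az": 0, "claw": 0}, {"tx": 0, "ty": 0, "tz": -1, "ax": 0, "ay": 0, "az": 0, "claw": 0}, {"tx": 0, "ty": 0, "tz": -2.5, "ax": 0, "ay": 0, "az": 0, "claw": 0}, {"tx": 0, "ty": 0, "tz": -3, "ax": 0, "ay": 0, "az": 0, "claw": 0}, {"tx": -1.4, "ty": -3.2, "tz": 0, "ax": 0, "ay": 0, "az": 0, "claw": 0}, {"tx": -1.4, "ty": -3.2, "tz": 0, "ax": 0, "ay": 0, "az": 0, "claw": 0}, {"tx": -1.4, "ty": -3.2, "tz": 0, "ax": 0, "ay": 0, "az": 0, "claw": 0}, {"tx": -1.4, "ty": -3.2, "tz": 0, "ax": 0, "ay": 0, "az": 0, "claw": 0}, {"tx": -1.4, "ty": -3.2, "tz": 0, "ax": 0, "ay": 0, "az": 0, "claw": 0}, {"tx": -1.4, "ty": -3.2, "tz": 0, "ax": 0, "ay": 0, "az": 0, "claw": 0}]}}

```text
time_s: 17.53
tcp_pos: [0.6385, 0.3367, 0.1678]
ee_rot: [[0.917, -0.399, -0.001], [-0.399, -0.917, -0.0], [-0.001, 0.001, -1.0]]
wrist_force: [1.0, 0.1, 0.3]
gripper_width: 0.002
gripper_force: 0.0
```

Request:
{"api": "drive_tool", "payload": {"rows": [{"tx": 0, "ty": 0, "tz": 0, "ax": 0, "ay": 0, "az": 0, "claw": 0}, {"tx": 0, "ty": 0, "tz": 0, "ax": 0, "ay": 0, "az": 0, "claw": 0}, {"tx": 0, "ty": 0, "tz": 0, "ax": 0, "ay": 0, "az": 0, "claw": 0}, {"tx": 0, "ty": 0, "tz": 0, "ax": 0, "ay": 0, "az": 0, "claw": 0}]}}

```text
time_s: 17.87
tcp_pos: [0.639, 0.3341, 0.168]
ee_rot: [[0.917, -0.399, -0.001], [-0.399, -0.917, -0.0], [-0.0, 0.001, -1.0]]
wrist_force: [0.6, 0.1, -0.4]
gripper_width: 0.004
gripper_force: 0.0
```

Run:
```python
from h import *
st(); knobs('scene'); knobs('top')
p=np.load('pics/k.npz')['p']; c=p[145:255,180:340]; cv2.imwrite('pics/i.png',cv2.resize(c[:,:,::-1],(800,550),interpolation=cv2.INTER_CUBIC))
```

```text
t 17.8667 tcp [0.639  0.3341 0.168 ] r 0.4394 th 81.7 xang -23.5 zax [-0.001 -0.    -1.   ] F [ 0.6  0.1 -0.4] w 0.0037615655670195816 q [ 40.  32.  15.  -0. -72.  26.]
scene blue area 29 r 0.1475 ang 74.9
scene yel area 42 r 0.1497 ang -15.7
top blue area 23 r 0.1508 ang 74.8
top yel area 18 r 0.151 ang -15.1
```

View pics/i.png

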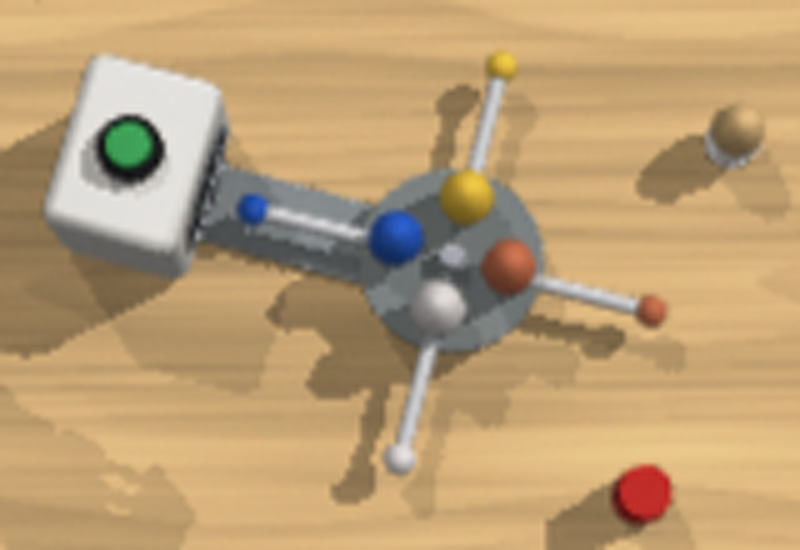

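The blue knob at (253,208) lies over the strip toward the dryer at 74.8°, against a measured 74.2–74.8°. The button is up again, and the jar and egg cup are where they were. Handing in.

```bash
python3 -c "
from station import finish_job; print(finish_job())"
```

```text
the job is handed in; nothing more can be done
None
```

The job is handed in: the blue arm points at the dryer to within about 1° by camera, and the start button was then pressed fully down and came up again. Only a bare arm and the button were touched.

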